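# Bring the pickle day wheel up to date

## Robot

A 6-joint arm with a two-finger parallel gripper is mounted at the origin on the work surface. World frame = base frame: x ahead of the robot, y to its left, z up, the work surface at z = 0. Lengths are in m, angles in rad, forces in N, time in s.
With the tool pointing down it reaches from about 0.375 to 0.9 m from the base axis. Payload 3.1 kg.
Tool frame: the origin (TCP) lies at the very end of the fingers, on their centre line; the grasp point (between the pads) lies 19 mm behind it (grip_depth is the distance from the TCP to the grasp point, in m); z points along the fingers, y is the line along which they close (so a half turn about z gives the same grasp; the last joint's range is limited). The gripper opens to 85 mm and grips with 20 to 120 N. Pads are 22 mm wide; open, the fingers measure 114 mm over their backs; the gripper's body (76 mm by 85 mm) begins 54 mm behind the grasp point. The pads swing forward as they close: fully open they stand 13 mm farther back than shut.
Start: joints at [0.983, 0.527, 1.433, -0, 1.181, -0.178], TCP at [0.249, 0.573, 0.231] pointing down, gripper open.
Joint ranges: [-3.08, 3.08], [-0.75, 2.2], [0.22, 2.44], [-1.43, 4.57], [0, 2.65], [-2.85, 2.85]. Speed limits (rad/s): [2.79, 2.79, 3.14, 3.14, 3.14, 3.14].

## Interface

Orientations are given as a unit quaternion [x, y, z, w].
In Python, from station import * gives the robot as it stands.
- The arm moves only by the tool apply_moves, never from a script. Its argument "plan" is a list of rows, each a list of 7 numbers: the shift along the tool's x, y, z in m, then the turn, a rotation vector about the tool's x, y, z in rad, then the gripper command: -1 is fully open, 1 is shut, values between are in proportion. In form: [[dx, dy, dz, wx, wy, wz, jaw], ...]. A call has 1 to 8 rows; each row shifts and turns the commanded pose from where the row before left it, along the tool's axes as they then stand; what a row does not reach is not made up. A row lasts 1/8 s, in which the tool goes at most 62.5 mm and 10.7 degrees, less where a joint would pass 70% of its speed; a pose out of reach is approached as far as the arm can. A call is refused whole if a number of a shift passes 0.0625 or a number of a turn 0.188, either way. A call with a gripper value outside its range is refused whole. The fingers move at their own pace and stop on an object; "force" is the grip in N (left out, the last holds). Time passes only in rows, so rows that do not move let the fingers close. It gives the time, the measured TCP pose, the force, the opening and the grip force at its end, in the units of the state.
- sense(): the state, without advancing time (a new reading comes with each control period).
- snapshot(name): name is "scene" or "top" or "wrist"; returns the picture (420x560x3 uint8, red, green, blue); there is no depth.
- calibration(name): a dict with "camera_matrix" (3x3 intrinsics, pixels), "R" (3x3) and "t" (3): a world point X has camera coordinates R X + t; the wrist camera has in their place "mount" (4x4, takes a point from camera to tool coordinates, whose origin is the TCP and whose axes are the flange's). Camera axes: x right, y down, z forward; pixel columns grow to the right and rows downward; lengths in m; the calibration is good to about 2 mm. A picture is of the moment at which its call begins: read the wrist's pose just before it. calibration takes no time and is no camera call.
- sign_off(): hands the job in; it is judged then, once.
The state is a dict: "t": time; "q": joint angles; "qd": joint speeds; "tau": joint torques, N m; "tcp_pos": TCP position; "tool_rot": TCP orientation; "force": force on the tool from outside, world axes, zero at the start; "ft_torque": the same for the moment, N m; "finger_gap": opening from 0.0 (shut) to 1.0 (fully open); "gripper_force": force on a finger pad.
Only numpy, scipy, OpenCV 4.12 (cv2) and the standard library are available. Lean on these libraries where they do the work, as an engineer would, in place of code of your own. Each camera call takes 0.05 s, during which the arm holds its last target. There are 200 camera calls.

## Task

The day wheel near the pickle jar is a few days behind: with a fingertip, flick the paddles at its edge to click it on clockwise (seen from above), let it come to rest in the click just before the fixed pointer, then flick it one click more so that the raised bar on its face stands at the pointer, and leave it resting there. Do not carry the bar past the pointer or bring it round the other way, use only the fingers, and be gentle: no gripping or pressing hard on the wheel or its stand. Leave the bowls, jar, lid and rolling pin where they are.

Things in the scene. Friction and masses are not known exactly. Their poses are not given: they have to be found in the camera images.
- counter: Day counter fixed to the shelf: grey pedestal (foot disc 100 mm diameter, 6 mm high; column 68 mm diameter, 29 mm high) carrying a flat wooden wheel on a vertical axis. Origin on that axis at shelf level, z up. In its +x direction stands the fixed pointer: a post 14 mm wide, 54 mm high, 70 to 82 mm from the axis. The opposite side (-x) is open for a fingertip.
- wheel (a point): Middle of the wheel's underside, on its axis, 30 mm above the shelf. Wheel: disc 38 mm radius with 7 equally spaced upright radial paddles on its edge, each 6 mm thick and reaching 56 mm from the axis; disc and paddles fill heights 30 to 52 mm above the shelf. Below the paddles is free space down to the shelf or the foot. Turns with the wheel.
- daywheel (a joint): Wheel turn, rad, growing clockwise from above; 0 = bar at pointer. A detent rests it at multiples of 2pi/7 = 0.898 (a click); paddles then stand 25.7 deg either side of the counter's -x direction. Pushed past half a click (3 to 5 N at a paddle) it snaps on to the next, else springs back. Starts 2, 3 or 4 clicks behind (-1.80, -2.69, -3.59), very rarely poised between two.
- bar_tip (a point): Outer end of the raised bar on the wheel's face: a grey ridge 6 mm wide, 5 mm high (top 57 mm above the shelf), running from the middle out along one paddle; this point is on its top, 54 mm from the axis.
- pointer (a point): Tip of the fixed pointer cone, 60 mm from the wheel's axis, 47 mm above the shelf.
- jar: Closed pickle jar, 72 mm diameter, 115 mm tall, loose; origin under its centre. It stands beside the counter, on its +y side. Leave it alone.
- lid: Brass-coloured aluminium lid lying flat, 90 mm diameter, 28 mm high over its knob, loose; origin under its centre. Leave it alone.
- rolling_pin: Wooden rolling pin on its side, 46 mm diameter, 340 mm long along its own x, loose; origin at the shelf under its middle. Leave it alone.
- katori0: Small steel bowl, 68 mm diameter at the rim, 32 mm high, loose, one of a row of five; origin under its centre. Leave it alone.
- katori1: Small steel bowl, 68 mm diameter at the rim, 32 mm high, loose, one of a row of five; origin under its centre. Leave it alone.
- katori2: Small steel bowl, 68 mm diameter at the rim, 32 mm high, loose, one of a row of five; origin under its centre. Leave it alone.
- katori3: Small steel bowl, 68 mm diameter at the rim, 32 mm high, loose, one of a row of five; origin under its centre. Leave it alone.
- katori4: Small steel bowl, 68 mm diameter at the rim, 32 mm high, loose, one of a row of five; origin under its centre. Leave it alone.
Not all that is in view belongs to the job. Of the things shaped like the counter, the grey one is meant.

How it is judged:
On the way, in this order (a step that is already met when the one before it is completed fails the run):
1. the wheel has been brought to rest in the last click before the pointer (value of joint daywheel between -1.0276 and -0.767598 rad), for 0.2 s.
2. the wheel has been flicked on into the click at the pointer (value of joint daywheel between -0.13 and 0.13 rad), for 0.2 s.
At the end, for the whole second after the job is handed in: The wheel rests in the click at the pointer (within 0.13 rad of 0, turning at less than 0.1 rad/s), and every bowl, the jar, the lid and the rolling pin are within 15 mm of where they began (all of step 2 and velocity of joint daywheel between -0.1 and 0.1 rad/s and distance of each of katori0, katori1, katori2, katori3, katori4, jar, lid, rolling_pin from where it was at the start of the episode below 0.015 m); the robot touches nothing.
It fails at once if the bar is carried past the pointer (more than half a click) (value of joint daywheel above 0.45 rad).
It fails at once if the wheel is turned the wrong way round (value of joint daywheel below -4.12895 rad).
It fails at once if the wheel or its stand is gripped or pressed hard (over 25 N) (contact force between the fingers and counter above 25 N).
It fails at once if the counter is pushed with the arm or the gripper's body instead of the fingers (contact force between the arm and counter above 5 N).
It fails at once if a bowl, the jar, the lid or the rolling pin is moved or lifted by 15 mm or more, or tipped (distance of any of katori0, katori1, katori2, katori3, katori4, jar, lid, rolling_pin from where it was at the start of the episode above 0.015 m or angle between any of katori0, katori1, katori2, katori3, katori4, jar, lid, rolling_pin's own z axis and vertical above 0.35 rad).
It also fails if it takes over 48 s, if anything falls off the work surface, if the arm or the gripper's body presses on something with over 40 N, if the wrist force passes 120 N, or if a joint passes its speed limit or range.

## Working session

There is one attempt and no reset: what is moved stays moved. The work goes in short steps, Python scripts to look and compute and a tool call to move; the robot and the scene stay as the last step left them, time stands still between calls to the robot, and variables do not carry over. Pictures are saved under pics/ and viewed, at most 10 in all, crops included, and the job is handed in when it is done.

Besides the shell and the picture viewer there is one more tool, called after "Call:" as name(argument=value, ...) on one line, values as JSON. apply_moves: Moves the arm, as the interface text tells. Its arguments: {"type":"object","properties":{"plan":{"type":"array"},"force":{"type":"number"}},"required":["plan"]}

```bash
mkdir -p pics; python3 - <<'E'
from station import *
import cv2,numpy as np
for n in("scene","top"):
    cv2.imwrite(f"pics/{n}0.png",snapshot(n)[:,:,::-1]); c=calibration(n); print(n,c)
s=sense();print(s['t'],s['tcp_pos'],s['tool_rot'])
E
```

```text
scene {'camera_matrix': array([[449.00668034,   0.        , 278.0318747 ],
       [  0.        , 449.00668034, 207.37685592],
       [  0.        ,   0.        ,   1.        ]]), 'R': array([[-0.71917036,  0.69454153,  0.02015111],
       [ 0.45400364,  0.49166189, -0.74306748],
       [-0.52599876, -0.52524342, -0.66891304]]), 't': array([ 0.38417189, -0.15728179,  1.66933618])}
top {'camera_matrix': array([[388.38409623,   0.        , 273.99775752],
       [  0.        , 388.38409623, 208.76572712],
       [  0.        ,   0.        ,   1.        ]]), 'R': array([[ 1.15956632e-02, -9.99927495e-01,  3.24745969e-03],
       [-9.80479593e-01, -1.20075083e-02, -1.96253885e-01],
       [ 1.96278650e-01, -9.08373999e-04, -9.80547738e-01]]), 't': array([-0.07130082,  0.49021042,  1.06728601])}
0.1 [0.24862603 0.57271178 0.23042625] [ 2.03474620e-01  9.79079720e-01 -9.17515474e-04 -3.74375015e-04]
```

View pics/top0.png

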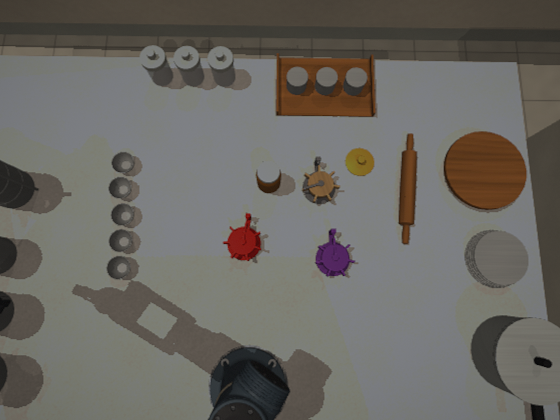

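View pics/scene0.png

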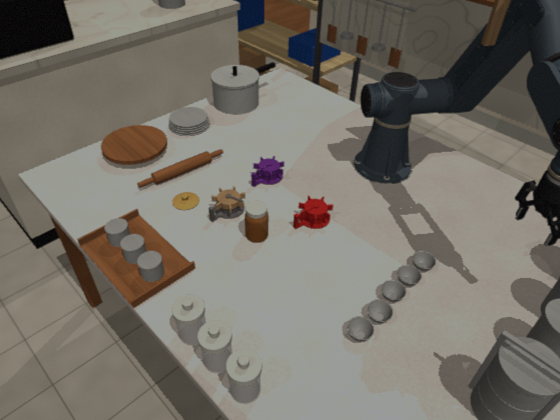

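Three counter-shaped things are visible in the top view: red (243,242), purple (333,258) and wooden wheel on a grey stand (320,186). The last fits: it is grey and has the jar (268,178) on its +y side. I'll confirm it in one enlarged crop.

```bash
cat > h.py <<'E'
import numpy as np,cv2
from station import *
def unproj(n,u,v,z):
    c=calibration(n);K,R,t=c['camera_matrix'],c['R'],c['t']
    d=R.T@np.linalg.solve(K,[u,v,1]);o=-R.T@t
    return o+d*(z-o[2])/d[2]
def proj(n,X):
    c=calibration(n);p=c['camera_matrix']@(c['R']@np.asarray(X)+c['t']);return p[:2]/p[2]
E
python3 - <<'E'
from h import *
i=cv2.imread("pics/top0.png")[150:215,285:355]; a=cv2.resize(i,None,fx=8,fy=8,interpolation=cv2.INTER_CUBIC)
cv2.imwrite("pics/crop1.png",a)
print(unproj("top",320,186,.052),unproj("top",318,160,.054),unproj("top",268,172,.115))
E
```

```text
[ 0.559319   -0.19806074  0.052     ] [ 0.63746497 -0.19286304  0.054     ] [ 0.58070153 -0.04769581  0.115     ]
```

View pics/crop1.png

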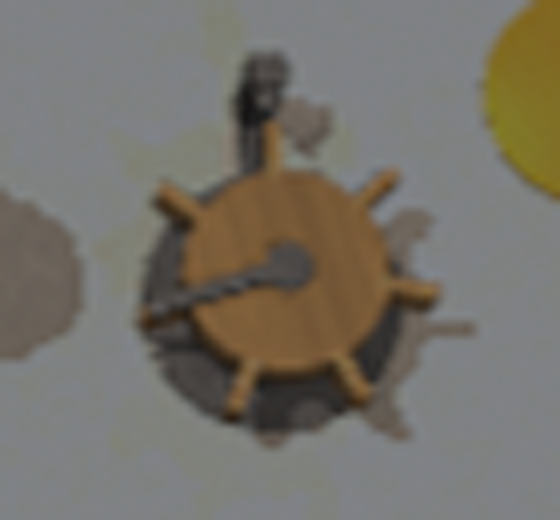

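The crop confirms it: grey pedestal and post at crop (265,75), wooden wheel centred near (287,270), and the bar pointing left to (148,315). That is two paddles (2 clicks) before the pointer. Next I fit the centre and yaw from the paddle tips and post.

```bash
python3 - <<'E'
from h import *
from scipy.optimize import least_squares
tips=np.array([(148,315),(163,193),(272,130),(390,178),(437,295),(360,396),(236,410)])/8.-.5+.0+[285,150]
tips=tips+.0625
W=np.array([unproj("top",u,v,.050)[:2] for u,v in tips])
def f(p):
    a=p[2]-2*np.pi/7*(np.arange(7)-2)
    return (W-(p[:2]+.056*np.c_[np.cos(a),np.sin(a)])).ravel()
r=least_squares(f,[.56,-.2,0.05]);print(r.x,np.round(f(r.x).reshape(7,2)*1e3,1))
c=r.x[:2]
d=unproj("top",285+287/8-.5,150+270/8-.5,.052);print("disc",d)
p=unproj("top",285+266/8-.5,150+66/8-.5,.054)[:2]-c;print("post",np.hypot(*p),np.arctan2(p[1],p[0]))
# scene view prediction
s=cv2.imread("pics/scene0.png")
x0,y0=190,165
a=cv2.resize(s[y0:y0+75,x0:x0+100],None,fx=8,fy=8,interpolation=cv2.INTER_CUBIC)
def mark(X,col):
    u=proj("scene",X);cv2.circle(a,tuple(int(v) for v in (u-[x0,y0]+.5)*8),3,col,-1)
for k in range(7):
    g=r.x[2]-2*np.pi/7*k
    mark([c[0]+.056*np.cos(g),c[1]+.056*np.sin(g),.052],(0,255,0))
for k in range(24):
    g=k*np.pi/12; mark([c[0]+.038*np.cos(g),c[1]+.038*np.sin(g),.052],(0,0,255))
cv2.imwrite("pics/sc.png",a)
E
```

```text
[ 0.56673257 -0.19950121  0.08635759] [[ 0.8 -2.9]
 [-1.3 -1.8]
 [-1.6 -0.1]
 [-2.1  2.3]
 [ 0.2  0.9]
 [ 2.7  2.6]
 [ 1.2 -1. ]]
disc [ 0.56757557 -0.19924617  0.052     ]
post 0.07798181352639105 0.09373890686196729
```

View pics/sc.png

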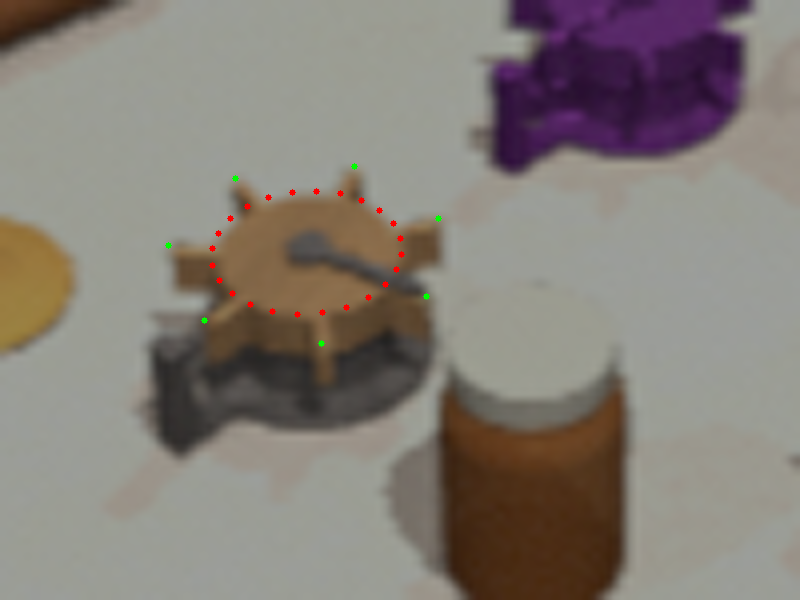

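Centre (0.567, -0.199), yaw 0.09, wheel 2 clicks behind; the scene overlay agrees to about 1 mm. The plan is to put the shut fingertip in the gap at -51° (its -y side). One arc to 0° gives click 1, then after a check a second arc gives click 2.

Call:
apply_moves(plan=[[0,0,0,0,0,0.174,1],[-0.031,-0.025,0,0,0,0,1],[-0.031,-0.025,0,0,0,0,1],[-0.031,-0.025,0,0,0,0,1],[-0.031,-0.025,0,0,0,0,1],[-0.031,-0.025,0,0,0,0,1],[-0.031,-0.025,0,0,0,0,1],[-0.031,-0.025,0,0,0,0,1]], force=20)

```text
t: 1.1
tcp_pos: [0.3337, 0.3063, 0.2311]
tool_rot: [0.288, 0.958, -0.0, -0.0]
force: [0.9, 0.5, 0.3]
finger_gap: -0.002
gripper_force: 0.0
```

Call:
apply_moves(plan=[[-0.031,-0.025,0,0,0,0,1],[-0.031,-0.025,0,0,0,0,1],[-0.031,-0.025,0,0,0,0,1],[-0.031,-0.025,0,0,0,0,1],[-0.031,-0.025,0,0,0,0,1],[-0.031,-0.025,0,0,0,0,1],[-0.031,-0.025,0,0,0,0,1],[-0.031,-0.025,0,0,0,0,1]])

```text
t: 2.1
tcp_pos: [0.4303, 0.0028, 0.2312]
tool_rot: [0.288, 0.958, 0.0, -0.0]
force: [0.8, -0.3, 0.1]
finger_gap: -0.001
gripper_force: 0.0
```

Call:
apply_moves(plan=[[-0.031,-0.025,0,0,0,0,1],[-0.031,-0.025,0,0,0,0,1],[-0.031,-0.025,0,0,0,0,1],[-0.031,-0.025,0,0,0,0,1],[-0.031,-0.025,0,0,0,0,1],[-0.031,-0.025,0,0,0,0,1],[-0.031,-0.025,0,0,0,0,1],[0,0,0,0,0,0,1]])

```text
t: 3.1
tcp_pos: [0.5156, -0.2645, 0.2308]
tool_rot: [0.289, 0.957, -0.0, 0.001]
force: [-0.4, 0.4, -0.1]
finger_gap: 0.005
gripper_force: 0.0
```

```bash
cat >> h.py <<'E'
from scipy.spatial.transform import Rotation as Ro
C=np.array([.567,-.199]);YAW=.09
def where():
    s=sense();R=Ro.from_quat(s['tool_rot']).as_matrix();d=s['tcp_pos'][:2]-C
    phi=(YAW-np.arctan2(-d[1],-d[0]))
    print("t",s['t'],"tcp",np.round(s['tcp_pos'],4),"gap",s['finger_gap'],"F",np.round(s['force'],1),"q6",s['q'][5])
    print("r %.4f phi(cw+) %.3f  tool y phi %.3f"%(np.hypot(*d),phi,YAW-np.arctan2(R[1,1],R[0,1])),"toolz",np.round(R[:,2],3))
    return s,R
def to(r,phi,z):
    s,R=where();a=YAW-phi
    X=np.array([C[0]-r*np.cos(a),C[1]-r*np.sin(a),z]);print("tool shift",np.round(R.T@(X-s['tcp_pos']),4),"turn z",phi-(YAW-np.arctan2(R[1,1],R[0,1])))
E
python3 -c "
from h import *
to(.08,-.898,.1)"
```

```text
t 3.1 tcp [ 0.5156 -0.2645  0.2308] gap 0.0048417712820676174 F [-0.4  0.4 -0.1] q6 -1.6504748618929388
r 0.0833 phi(cw+) -0.815  tool y phi -0.894 toolz [ 0.001 -0.001 -1.   ]
tool shift [-0.0067  0.0031  0.1308] turn z -0.00387953714582423
```

Call:
apply_moves(plan=[[-0.007,0,0.035,0,0,0,1],[0,0,0.035,0,0,0,1],[0,0,0.035,0,0,0,1],[0,0,0.035,0,0,0,1],[0,0,0.025,0,0,0,1],[0,0,0.015,0,0,0,1],[0,0,0.014,0,0,0,1],[0,0,0,0,0,0,1]])

```text
t: 4.1
tcp_pos: [0.5203, -0.2649, 0.0367]
tool_rot: [0.288, 0.958, 0.0, -0.001]
force: [1.0, -0.3, 0.3]
finger_gap: 0.004
gripper_force: 0.0
```

```bash
python3 -c "
from h import *
to(.057,-.898,.036)
a=snapshot('wrist')[:,:,::-1];b=snapshot('top')[140:225,275:365,::-1]
cv2.imwrite('pics/w2.png',np.hstack([cv2.resize(a,(440,330)),cv2.resize(b,(350,330),interpolation=cv2.INTER_CUBIC)]))"
```

```text
t 4.1 tcp [ 0.5203 -0.2649  0.0367] gap 0.0035968209943083897 F [ 1.  -0.3  0.3] q6 -1.6494424661709857
r 0.0808 phi(cw+) -0.865  tool y phi -0.897 toolz [-0.001  0.001 -1.   ]
tool shift [-0.0027  0.0237  0.0007] turn z -0.0008235025356971848
```

View pics/w2.png

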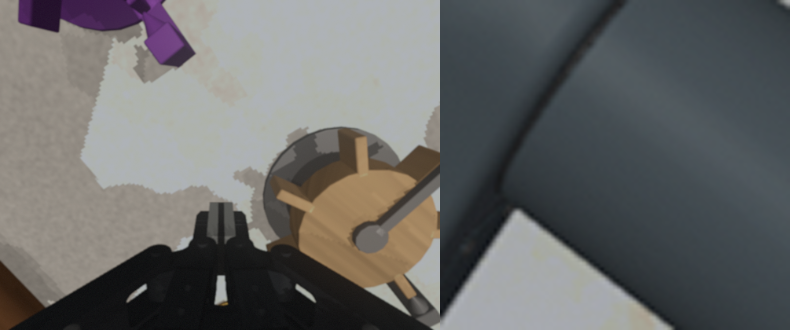

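Wrist view: shut fingertips at (221,215), wheel to the right with hub (372,236) and paddles (292,197) and (360,150). I'll check the axis against the hub.

```bash
python3 -c "
from h import *
s,R=where();c=calibration('wrist');M=c['mount']
def f(u,v,z):
    d=R@M[:3,:3]@np.linalg.solve(c['camera_matrix'],[u,v,1]);o=R@M[:3,3]+s['tcp_pos'];return o+d*(z-o[2])/d[2]
k=560/440
P=f(372*k,236*k,.057);print(P)
for p in[(276,181),(362,138)]:
  q=f(p[0]*k,p[1]*k,.052)[:2]-C;print(np.hypot(*q),YAW-np.arctan2(-q[1],-q[0]))
"
```

```text
t 4.2 tcp [ 0.5211 -0.2657  0.0379] gap -0.0011425697827968338 F [ 0.1 -0.4  0.3] q6 -1.649440842288861
r 0.0809 phi(cw+) -0.878  tool y phi -0.897 toolz [ 0.001 -0.001 -1.   ]
[ 0.56704251 -0.20056469  0.057     ]
0.060920737583453385 -0.40424285250966807
0.05326871852269397 0.4272221942957848
```

Call:
apply_moves(plan=[[-0.002,0.006,0,0,0,0,1],[0,0.006,0,0,0,0,1],[0,0.006,0,0,0,0,1],[0,0.006,0,0,0,0,1],[0,0,0,0,0,0,1]])

```text
t: 4.82
tcp_pos: [0.5358, -0.2459, 0.0373]
tool_rot: [0.287, 0.958, 0.0, -0.0]
force: [-0.8, 0.4, 0.2]
finger_gap: -0.002
gripper_force: 0.0
```

```bash
python3 -c "
from h import *
to(.057,-.898,.036)"
```

```text
t 4.825 tcp [ 0.5358 -0.2459  0.0373] gap -0.002233542716243573 F [-0.8  0.4  0.2] q6 -1.6075688290742007
r 0.0563 phi(cw+) -0.894  tool y phi -0.898 toolz [-0.  0. -1.]
tool shift [-0.0002 -0.0007  0.0013] turn z -2.9438675150261773e-05
```

Call:
apply_moves(plan=[[0.0057,0.0003,0,0,0,0.1,1],[0.0057,0.0003,0,0,0,0.1,1],[0.0057,0.0003,0,0,0,0.1,1],[0.0057,0.0003,0,0,0,0.1,1],[0.0029,0.0001,0,0,0,0.05,1]])

```text
t: 5.45
tcp_pos: [0.5184, -0.2288, 0.0374]
tool_rot: [0.495, 0.869, -0.0, 0.001]
force: [0.5, -1.3, -0.7]
finger_gap: -0.002
gripper_force: 0.8
```

```bash
python3 -c "
from h import *
to(.057,0,.037)"
```

```text
t 5.45 tcp [ 0.5184 -0.2288  0.0374] gap -0.0016260797653209853 F [ 0.5 -1.3 -0.7] q6 -1.1469271184307737
r 0.0570 phi(cw+) -0.460  tool y phi -0.445 toolz [ 0.001 -0.001 -1.   ]
tool shift [0.0254 0.0055 0.0003] turn z 0.44497795305185817
```

Call:
apply_moves(plan=[[0.0057,0.0003,0,0,0,0.1,1],[0.0057,0.0003,0,0,0,0.1,1],[0.0057,0.0003,0,0,0,0.1,1],[0.0057,0.0003,0,0,0,0.1,1],[0.0029,0.0001,0,0,0,0.05,1],[0,0,0,0,0,0,1],[0,0,0,0,0,0,1],[0,0,0,0,0,0,1]])

```text
t: 6.45
tcp_pos: [0.5104, -0.2039, 0.0373]
tool_rot: [0.676, 0.737, -0.0, 0.0]
force: [0.3, -0.6, -0.1]
finger_gap: -0.001
gripper_force: 0.0
```

```bash
python3 -c "
from h import *
to(.057,0,.037)
a=snapshot('wrist')[:,:,::-1];b=snapshot('scene')[165:240,190:290,::-1]
cv2.imwrite('pics/w3.png',np.hstack([cv2.resize(a,(440,330)),cv2.resize(b,(360,330),interpolation=cv2.INTER_CUBIC)]))"
```

```text
t 6.45 tcp [ 0.5104 -0.2039  0.0373] gap -0.0012017883786236765 F [ 0.3 -0.6 -0.1] q6 -0.6705424374758256
r 0.0568 phi(cw+) 0.004  tool y phi 0.003 toolz [ 0. -0. -1.]
tool shift [-0.0002 -0.0002  0.0003] turn z -0.0028168177811034173
```

View pics/w3.png

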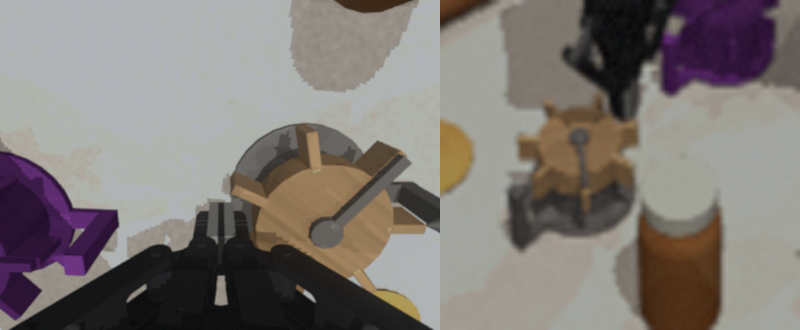

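The wheel has moved one click. In the wrist view the bar tip is at (405,155), one paddle before the pointer paddle (405,220), and it rests with the finger free. Now the second click.

Call:
apply_moves(plan=[[0.0057,0.0003,0,0,0,0.1,1],[0.0057,0.0003,0,0,0,0.1,1],[0.0057,0.0003,0,0,0,0.1,1],[0.0057,0.0003,0,0,0,0.1,1],[0.0057,0.0003,0,0,0,0.1,1],[0.0057,0.0003,0,0,0,0.1,1],[0.0057,0.0003,0,0,0,0.1,1],[0.0057,0.0003,0,0,0,0.1,1]])

```text
t: 7.55
tcp_pos: [0.5242, -0.1613, 0.0373]
tool_rot: [0.91, 0.414, -0.0, -0.0]
force: [0.5, -0.1, 0.4]
finger_gap: -0.001
gripper_force: 0.0
```

Call:
apply_moves(plan=[[0.0057,0.0003,0,0,0,0.1,1],[0,0,0,0,0,0,1],[0,0,0,0,0,0,1],[0,0,0,0,0,0,1]])

```text
t: 8.05
tcp_pos: [0.5279, -0.1575, 0.0373]
tool_rot: [0.929, 0.37, -0.0, -0.0]
force: [-0.1, 0.6, -0.7]
finger_gap: 0.001
gripper_force: 0.0
```

```bash
python3 -c "
from h import *
to(.08,.898,.037)
a=snapshot('wrist')[:,:,::-1];b=snapshot('scene')[165:240,190:290,::-1]
cv2.imwrite('pics/w4.png',np.hstack([cv2.resize(a,(440,330)),cv2.resize(b,(360,330),interpolation=cv2.INTER_CUBIC)]))"
```

```text
t 8.05 tcp [ 0.5279 -0.1575  0.0373] gap 0.0007154223424079483 F [-0.1  0.6 -0.7] q6 0.31981001591629565
r 0.0570 phi(cw+) 0.906  tool y phi 0.902 toolz [-0. -0. -1.]
tool shift [-0.0006 -0.023   0.0003] turn z -0.004484345481719276
```

View pics/w4.png

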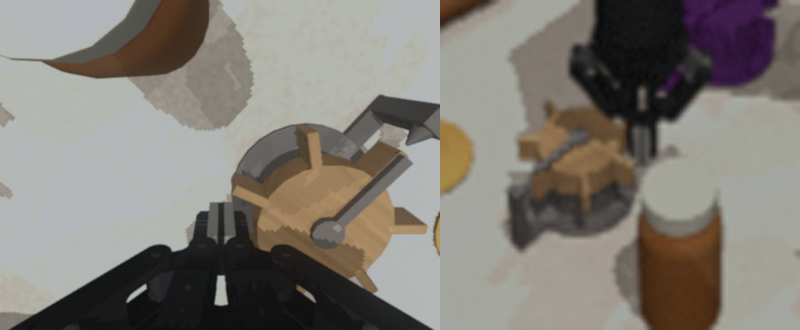

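The bar, ending at (408,155), now points at the pointer tip (420,130), and the scene view agrees. I withdraw radially, then go up.

Call:
apply_moves(plan=[[0,-0.008,0,0,0,0,1],[0,-0.009,0,0,0,0,1],[0,-0.009,0,0,0,0,1],[0,0,-0.03,0,0,0,1],[0,0,-0.04,0,0,0,1],[0,0,-0.05,0,0,0,1],[0,0,-0.04,0,0,0,1],[0,0,0,0,0,0,1]])

```text
t: 9.15
tcp_pos: [0.5118, -0.1388, 0.2005]
tool_rot: [0.929, 0.37, 0.002, 0.003]
force: [-0.9, -0.2, -0.5]
finger_gap: 0.003
gripper_force: 0.0
```

```bash
python3 -c "
from h import *
where()
a=snapshot('wrist')[:,:,::-1];b=snapshot('scene')[165:240,190:290,::-1]
cv2.imwrite('pics/w5.png',np.hstack([cv2.resize(a,(440,330)),cv2.resize(b,(360,330),interpolation=cv2.INTER_CUBIC)]))"
```

```text
t 9.15 tcp [ 0.5118 -0.1388  0.2005] gap 0.003020208866226595 F [-0.9 -0.2 -0.5] q6 0.336702090832878
r 0.0817 phi(cw+) 0.918  tool y phi 0.902 toolz [ 0.007 -0.003 -1.   ]
```

View pics/w5.png

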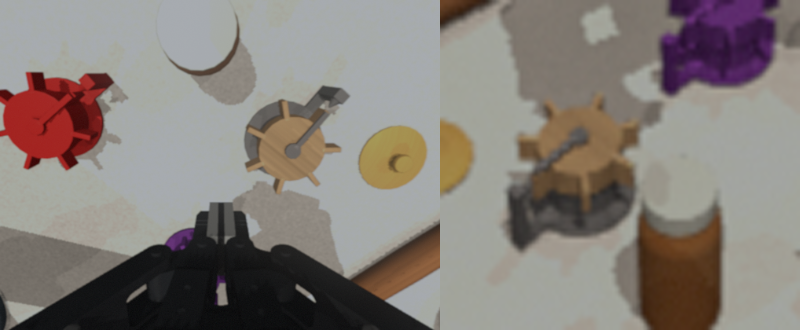

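The bar, from (292,150) to (325,112), stands at the pointer (332,97); the jar and lid are undisturbed and the gripper is clear.

```bash
python3 -c "
from station import *
print(sign_off())"
```

```text
the job is handed in; nothing more can be done
None
```

The day wheel was flicked on two clicks, with a rest in the click before the pointer; its bar now stands at the pointer, the gripper is clear, and the job is handed in, though sign-off returned no verdict.

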